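# Clamp a mended charger in the ratchet clamp

### The arm

A 6-joint arm with a two-finger parallel gripper is mounted at the origin on a cart in front of the work surface, level with it; the furniture and walls round the work are solid. World frame = base frame: x ahead of the robot, y to its left, z up, the work surface at z = 0. Lengths are in m, angles in rad, forces in N, time in s.
With the tool pointing down it reaches from about 0.375 to 0.975 m from the base axis. Payload 3.8 kg.
Tool frame: the origin (TCP) lies at the very end of the fingers, on their centre line; the grasp point (between the pads) lies 19 mm behind it; z points along the fingers, y is the line along which they close (so a half turn about z gives the same grasp; the last joint's range is limited). The gripper opens to 85 mm and grips with 20 to 120 N. Pads are 22 mm wide; open, the fingers measure 114 mm over their backs; the gripper's body (76 mm by 85 mm) begins 54 mm behind the grasp point. The pads swing forward as they close: fully open they stand 13 mm farther back than shut.
Start: joints at [1.192, 0.264, 1.604, -0, 1.274, -0.037], TCP at [0.226, 0.636, 0.231] pointing down, gripper open.
Joint ranges: [-2.63, 2.63], [-0.94, 2.18], [0.31, 2.57], [-1.31, 4.45], [0, 2.66], [-2.55, 2.55]. Speed limits (rad/s): [2.57, 2.57, 3.14, 3.14, 3.14, 3.14].

### API

Orientations are given as a rotation vector (axis times angle).
In Python, from workcell import bot gives the robot as it stands. The module is installed in compiled form; this text tells all that it offers.
- The arm moves only by the shell command python3 -m jog 'ROWS' [OPENING] [FORCE]. ROWS is one flat JSON list of numbers that holds 1 to 5 rows one after another, with no inner brackets; each row has 4 numbers: dx, dy, dz in m, then a turn about the tool's z in rad; each row shifts and turns the commanded pose from where the row before left it, along the tool's axes as they then stand; what a row does not reach is not made up. A row lasts 1/8 s, in which the tool goes at most 0.0625 m and 0.188 rad, less where a joint would pass 70% of its speed; a pose out of reach is approached as far as the arm can. OPENING is the opening from 0.0 (shut) to 1.0 (fully open), set as the command begins (- or left out keeps the last). The fingers move at their own pace and stop on an object; FORCE is the grip in N (left out, the last holds). Time passes only in rows, so rows that do not move let the fingers close. It prints the time, the measured TCP pose, the force, the opening and the grip force at its end. Input that does not fit is refused with a message, and nothing moves.
- bot.read_state(): the state, without advancing time (a new reading comes with each control period).
- bot.read_camera(name): name is "scene" or "top" or "wrist"; returns the picture (384x512x3 uint8, red, green, blue); there is no depth.
- bot.camera_info(name): a dict with "intrinsics" (3x3 intrinsics, pixels), "extrinsics" (4x4, takes a point from camera to world coordinates). Camera axes: x right, y down, z forward; pixel columns grow to the right and rows downward; lengths in m; the calibration is good to about 2 mm. A picture is of the moment at which its call begins: read the wrist's pose just before it. camera_info takes no time and is no camera call; for the wrist camera it gives the pose at the moment of the call.
- bot.finish_job(): hands the job in; it is judged then, once.
Trained networks look in the newest picture that a camera, given by its name, has taken for a name from the list of things; names that differ only in an ending like _2 or _b are one class to them, and where a whole thing is asked for, a point or a joint stands for the part that bears it (a point fixed in the world has none). Each returns a list of dicts, best first, with "conf" (0 to 1); they miss things now and then, are a little off and sometimes report something else, mostly with a low value. They report only what shows in the picture. A call takes as long as a camera call.
- bot.search_frame(camera, thing): "box" ([left, top, right, bottom] in pixels, round what is visible of it).
- bot.regions_of(camera, thing): "pixels" (384x512 bool, what is visible of it) and "box" ([left, top, right, bottom] in pixels, round what is visible of it).
- bot.spot_point(camera, thing): "pixel" ([row, column] in pixels: a listed point, or the origin of a listed thing).
The state is a dict: "time": time; "q": joint angles; "joint_vel": joint speeds; "joint_torque": joint torques, N m; "tool_pos": TCP position; "tcp_rot": TCP orientation; "wrist_force": force on the tool from outside, world axes, zero at the start; "torque": the same for the moment, N m; "width": opening from 0.0 (shut) to 1.0 (fully open); "grip_force": force on a finger pad.
Only numpy, scipy, OpenCV 4.12 (cv2) and the standard library are available. Lean on these libraries where they do the work, as an engineer would, in place of code of your own. Each camera call takes 0.05 s, during which the arm holds its last target. There are 200 camera calls.

### The job

Stand the mended charger upright on the bed of the ratchet clamp, between the moving jaw and the back stop, with its narrow side faces towards them. Then take the lever by its knob and pump it in full strokes, moving the jaw with the lever only, until the jaw presses the charger firmly against the back stop; stop as soon as the strokes turn clearly stiff, because overtightening cracks the case. Let go, leaving the charger clamped upright and the other things undisturbed.

Things in the scene. Friction and masses are not known exactly. Their poses are not given: they have to be found in the camera images.
- clamp: grey ratchet clamp screwed to the bench; origin on the bench plane, x axis from the lever end to the back stop, z up. Bed: plate 64 mm wide (y), x = -95 to +128 mm, top at z = 12 mm. Back stop (the fixed jaw): block 36 mm wide, up to z = 58 mm, screwed down with its pressing face anywhere from x = 94 to 110 mm, differently each time and not measured.
- clamp_bed (a point): point on the bed top at clamp x = 66 mm, y = 0: a charger stood here, square to the clamp, is always clear of both jaws by at least 8 mm. The moving jaw then slides it to the back stop
- lever_pivot (a point): the lever's pivot, at clamp x = -50 mm, y = 0, z = 57 mm; its axis is the clamp's y. The housing round it spans x = -94 to -22 mm, up to z = 66 mm
- jaw: moving jaw, a grey block 30 mm wide, up to 52 mm above the bench, on a toothed steel rack (pitch 5 mm); axes as the clamp's, origin on the bench plane under the block, 0 to 6 mm ahead (+x) of the clamp's origin at the start. The block's front face is 10 mm ahead of it. It can only go forward: a pawl holds it at each tooth
- jaw_front (a point): centre of the moving jaw's round rubber pad face (24 mm diameter, 35 mm above the bench) as it stands unpressed, 32 mm ahead of the jaw's origin. The pad is sprung, 6 N per mm of yield (up to 14 mm): once it presses the charger against the back stop, each further tooth adds 30 N
- knob (a point): centre of the black knob (29 mm across, 31 mm tall) on the lever's top, 108 mm from the pivot, swinging in the clamp's x-z plane. Grip it from above with the fingers closing along the clamp's y, firmly (about 50 N, else it slips); it may turn between the pads. Below it is a stem, then a bar 12 x 8 mm
- lever_arm (a joint): lever angle (rad): 0 = forward stop (leaning 0.24 to the jaws), 0.48 = rear stop (0.24 away). Pulling back (rising) drives the jaw; a pull from under 0.05 to over 0.44 and back gains one tooth. No spring. Force along the pull held at its end, over that of idle strokes: 3 to 5 N = under 15 N of clamping stays once the pad springs back to the tooth, 6 to 8 N = some 30 N, 10 N = some 55 N
- charger: white wall charger, an upright block 28 (x) x 40 (y) x 46 mm (z), 0.06 to 0.13 kg, origin at the centre of its underside; its narrow side faces are those across its y axis, 40 mm apart
- paste_jar: small jar with red lid, 35 mm across, 43 mm tall, origin under it; a bystander
- hex_block: block of hex keys, 26 x 75 x 33 mm, origin under it; a bystander
- thermal_pot: small white pot, 34 mm across, 31 mm tall, origin under it; a bystander

How it is judged:
By the outcome, as a careful person would: the job done as asked, in the order asked, and still so for the second after the job is handed in, with the robot touching nothing.
It also fails if it takes over 72 s, if anything falls off the work surface, if the arm or the gripper's body presses on something with over 40 N, if the wrist force passes 120 N, or if a joint passes its speed limit or range.

## Working session

There is one attempt and no reset: what is moved stays moved. The work goes in short steps, Python scripts to look and compute and a shell command to move; the robot and the scene stay as the last step left them, time stands still between calls to the robot, and variables do not carry over. Pictures are saved under pics/ and viewed, at most 10 in all, crops included, and the job is handed in when it is done.

```bash
mkdir -p pics; cat > h.py <<'E'
import numpy as np, cv2
from workcell import bot
from scipy.spatial.transform import Rotation as R
def ray(cam,px):
    i=bot.camera_info(cam);K=np.array(i["intrinsics"]);T=np.array(i["extrinsics"])
    d=T[:3,:3]@np.linalg.solve(K,[px[1],px[0],1]);return T[:3,3],d
def on_z(cam,px,z):
    o,d=ray(cam,px);return o+d*(z-o[2])/d[2]
def proj(cam,p):
    i=bot.camera_info(cam);K=np.array(i["intrinsics"]);T=np.linalg.inv(np.array(i["extrinsics"]))
    c=K@(T[:3,:3]@np.array(p)+T[:3,3]);return c[:2]/c[2]
E
python3 - <<'E'
from h import *
ims=[]
for c in("scene","top"):
    im=bot.read_camera(c);cv2.imwrite(f"pics/{c}0.png",im[:,:,::-1])
    print(c,np.round(bot.camera_info(c)["extrinsics"],3).tolist())
    for t,z in(("clamp",0),("clamp_bed",.012),("lever_pivot",.057),("jaw",0),("jaw_front",.035),("knob",.16),("charger",0),("paste_jar",0),("hex_block",0),("thermal_pot",0)):
        for r in bot.spot_point(c,t)[:2]: print(t,np.round(r["pixel"],1),round(r["conf"],2),np.round(on_z(c,r["pixel"],z),4))
s=bot.read_state();print(s)
E
```

```text
scene [[-0.827, -0.221, 0.517, -0.223], [-0.562, 0.353, -0.748, 1.146], [-0.017, -0.909, -0.416, 0.718], [0.0, 0.0, 0.0, 1.0]]
clamp [237.8 247.3] 0.88 [0.5256 0.1265 0.    ]
clamp_bed [237.3 267.7] 0.83 [0.4636 0.1085 0.012 ]
clamp_bed [311.2 186.3] 0.46 [0.4335 0.5007 0.012 ]
lever_pivot [218.3 228.9] 0.88 [0.5816 0.1407 0.057 ]
jaw [237.9 248.3] 0.52 [0.5227 0.1254 0.    ]
jaw_front [228.4 258.9] 0.61 [0.4927 0.1116 0.035 ]
knob [187.8 226.5] 0.36 [0.58   0.1471 0.16  ]
charger [288.5 224.2] 0.9 [0.425  0.3692 0.    ]
paste_jar [191.7 333.2] 0.42 [ 0.4574 -0.3175  0.    ]
hex_block [299.2 163.1] 0.92 [0.5241 0.4859 0.    ]
thermal_pot [309.  189.2] 0.54 [0.4444 0.4797 0.    ]
top [[-0.023, -0.984, 0.176, 0.313], [-1.0, 0.023, -0.002, 0.088], [-0.002, -0.176, -0.984, 1.202], [0.0, 0.0, 0.0, 1.0]]
clamp [196.7 254.8] 0.94 [0.5285 0.1106 0.    ]
clamp_bed [217.9 256.2] 0.92 [0.4613 0.1074 0.012 ]
clamp_bed [199.3 140.6] 0.37 [0.5263 0.4579 0.012 ]
lever_pivot [175.3 244.5] 0.66 [0.5833 0.1387 0.057 ]
jaw [197.9 251.2] 0.57 [0.525  0.1217 0.    ]
jaw_front [204.9 253.6] 0.77 [0.4975 0
[... 292 characters left out ...]
 ] 0.41 [0.4384 0.4788 0.    ]
{'time': 1.1, 'q': array([ 1.19208879e+00,  2.63879371e-01,  1.60399912e+00,  2.30655249e-05,
        1.27367424e+00, -3.69313926e-02]), 'joint_vel': array([-0.00045856, -0.0023023 ,  0.00070793, -0.00091873, -0.0014678 ,
        0.00120192]), 'joint_torque': array([ 8.77280436e-04, -5.15106404e+01, -3.67733145e+01,  9.34478999e-05,
        1.24562088e-03, -4.24346774e-05]), 'tool_pos': array([0.22625   , 0.63595801, 0.23129411]), 'tcp_rot': array([-5.34259739e-01, -3.09581768e+00, -6.85043821e-05]), 'wrist_force': array([ 0.74474066, -0.38764978,  0.18678853]), 'torque': array([0.05492829, 0.02767864, 0.03179453]), 'grip_force': 0.0, 'width': 1.00084847746353}
```

```bash
python3 - <<'E'
import cv2,numpy as np
t=cv2.imread("pics/top0.png")[130:270,110:300];s=cv2.imread("pics/scene0.png")[150:340,140:300]
cv2.imwrite("pics/a.png",np.hstack([cv2.resize(t,(433,320),interpolation=2),cv2.resize(s,(360,428),interpolation=2)[:320]]) )
cv2.imwrite("pics/a.png",np.vstack([cv2.copyMakeBorder(cv2.resize(t,(407,300),interpolation=2),0,128,0,0,0)])) if 0 else None
E
```

```text
(no output)
```

View pics/a.png

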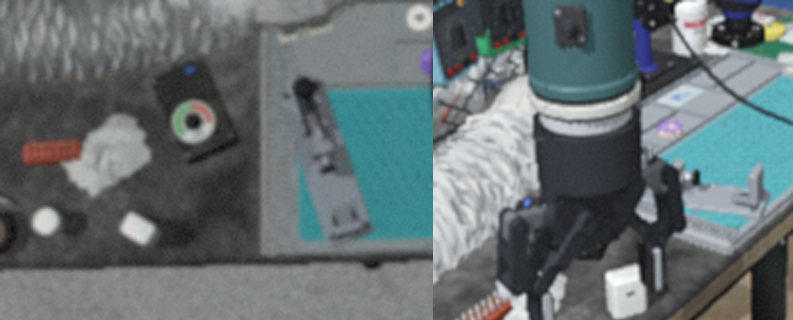

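The top view shows the charger at crop pixel (137,228). The clamp runs from the lever at (300,90) to the back stop at (350,235), so its x axis heads about -x with a little -y. The pot is at (45,220) and the scene view shows the charger upright under the gripper. Next I'll move over the charger and look with the wrist camera.

```bash
cat >> h.py <<'E'
def go(p,yaw=None):
    "delta in tool axes to world p; yaw = world heading of tool y axis (mod pi)"
    s=bot.read_state();M=R.from_rotvec(s["tcp_rot"]).as_matrix()
    print("t",s["time"],"pos",np.round(s["tool_pos"],4),"tool delta",np.round(M.T@(np.array(p)-s["tool_pos"]),4),"q6",round(s["q"][5],2))
    y=np.arctan2(M[1,1],M[0,1]);print("yaw y",round(y,3),"yaw x",round(np.arctan2(M[1,0],M[0,0]),3))
    if yaw is not None:
        d=(yaw-y+np.pi/2)%np.pi-np.pi/2;print("turn about tool z",round(-d,3))
        M=R.from_rotvec([0,0,d]).as_matrix()@M
        print("delta after turn",np.round(M.T@(np.array(p)-s["tool_pos"]),4))
E
python3 - <<'E'
from h import *
go([.425,.367,.25]); print(np.round(np.array(bot.camera_info("wrist")["extrinsics"]),3)); print(bot.read_state()["tool_pos"])
E
```

```text
t 1.1 pos [0.2262 0.636  0.2313] tool delta [-0.2774 -0.1868 -0.0187] q6 -0.04
yaw y 1.229 yaw x 2.8
[[ 0.337  0.905  0.26   0.158]
 [ 0.942 -0.324 -0.094  0.66 ]
 [-0.001  0.276 -0.961  0.373]
 [ 0.     0.     0.     1.   ]]
[0.22625    0.63595801 0.23129411]
```

```bash
python3 -m jog '[-0.051,-0.034,-0.004,0,-0.051,-0.034,-0.004,0,-0.051,-0.034,-0.004,0,-0.051,-0.034,-0.004,0,-0.051,-0.034,0,0]'; python3 -m jog '[0,0,0,0,0,0,0,0]'
python3 - <<'E'
from h import *
im=bot.read_camera("wrist");cv2.imwrite("pics/w1.png",im[:,:,::-1])
for r in bot.spot_point("wrist","charger")[:2]: print(r, on_z("wrist",r["pixel"],0))
for r in bot.regions_of("wrist","charger")[:1]:
    print(r["box"],r["conf"]);np.save("m.npy",r["pixels"])
go([.425,.367,.25])
E
```

```text
time: 1.72
tool_pos: [0.4107, 0.3889, 0.2481]
tcp_rot: [0.534, 3.095, 0.002]
wrist_force: [0.4, 0.0, -0.3]
width: 0.999
grip_force: 0.0
time: 1.98
tool_pos: [0.4095, 0.3904, 0.2474]
tcp_rot: [-0.536, -3.095, -0.001]
wrist_force: [0.5, 0.1, -0.5]
width: 1.001
grip_force: 0.0
{'pixel': [179.5, 232.8], 'conf': 0.94} [0.42583453 0.35724741 0.        ]
{'pixel': [153.5, 335.4], 'conf': 0.61} [0.43707669 0.48520627 0.        ]
t 2.125 pos [0.4087 0.3915 0.2472] tool delta [-0.0236 -0.0176 -0.0028] q6 -0.51
yaw y 1.231 yaw x 2.802
```

View pics/w1.png

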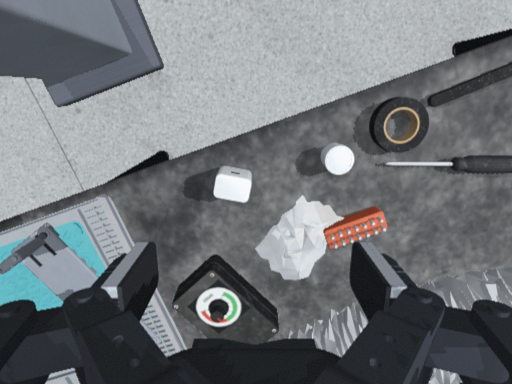

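The wrist view shows the charger upright at pixel (col 233, row 184). The pot is at (339,158), the hex block at (356,228), a paper wad between them, and the clamp's stop end at lower left. I'll fit the charger's box pose to its mask.

```bash
cat >> h.py <<'E'
from scipy.optimize import minimize
def fitbox(cam,mask,xy,z0=0.0,dims=(.028,.040,.046)):
    i=bot.camera_info(cam);K=np.array(i["intrinsics"]);T=np.linalg.inv(np.array(i["extrinsics"]))
    C=np.array([[a*dims[0]/2,b*dims[1]/2,c*dims[2]] for a in(-1,1) for b in(-1,1) for c in(0,1)])
    S=8;m=cv2.resize(mask.astype(np.uint8)*255,None,fx=S,fy=S,interpolation=cv2.INTER_LINEAR)>127
    def cost(v):
        P=R.from_euler("z",v[2]).apply(C)+[v[0],v[1],z0];p=(T[:3,:3]@P.T).T+T[:3,3];p=(K@p.T).T;p=p[:,:2]/p[:,2:]
        h=cv2.convexHull(((p+.5)*S).astype(np.float32)).astype(np.int32);z=np.zeros(m.shape,np.uint8);cv2.fillConvexPoly(z,h,1);z=z>0
        return 1-(z&m).sum()/max((z|m).sum(),1)
    best=[]
    for y in np.arange(0,np.pi,np.pi/8):
        r=minimize(cost,[*xy,y],method="Nelder-Mead",options=dict(initial_simplex=np.array([[*xy,y],[xy[0]+.01,xy[1],y],[xy[0],xy[1]+.01,y],[*xy,y+.25]]),xatol=1e-4,fatol=1e-4))
        best.append((r.fun,*np.round(r.x,4)))
    return sorted(best)[:4]
E
python3 - <<'E'
from h import *
im=bot.read_camera("wrist")
i=[r for r in bot.regions_of("wrist","charger")]
print([(r["box"],r["conf"]) for r in i])
g=im.min(2)>150; n,l,st,_=cv2.connectedComponentsWithStats(g.astype(np.uint8)); m=l==l[190,233]; print(m.sum(),st[l[190,233]])
for b in fitbox("wrist",m,(.425,.36)): print("thr",b)
if i:
  for b in fitbox("wrist",i[0]["pixels"],(.425,.36)): print("seg",b)
cv2.imwrite("pics/c.png",cv2.resize(im[150:220,190:280,::-1],None,fx=6,fy=6,interpolation=2))
E
```

```text
[([214.2, 165.8, 253.1, 201.2], 0.69)]
1112 [ 213  167   38   37 1112]
thr (np.float64(0.0951683934526385), np.float64(0.4257), np.float64(0.3586), np.float64(2.6109))
thr (np.float64(0.09538485049156942), np.float64(0.4257), np.float64(0.3585), np.float64(2.6286))
thr (np.float64(0.09552656697422846), np.float64(0.4258), np.float64(0.3585), np.float64(2.6062))
thr (np.float64(0.0958367263843648), np.float64(0.4257), np.float64(0.3586), np.float64(-0.5188))
seg (np.float64(0.0795157360276576), np.float64(0.4247), np.float64(0.3587), np.float64(2.6081))
seg (np.float64(0.08026359395314453), np.float64(0.4247), np.float64(0.3587), np.float64(-0.5324))
seg (np.float64(0.08028350351192526), np.float64(0.4246), np.float64(0.3587), np.float64(2.6052))
seg (np.float64(0.08044907737791829), np.float64(0.4247), np.float64(0.3586), np.float64(2.6145))
```

View pics/c.png

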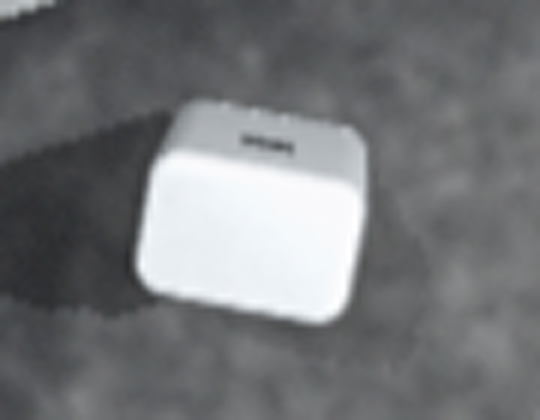

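```bash
python3 -m jog '[0,0,0,-0.18,0,0,0,-0.18,0,0,0,-0.18,0,0,0,-0.18,0,0,0,-0.18]' >/dev/null; python3 -m jog '[0,0,0,-0.16,0,0,0,-0.16,0,0,0,-0.16]'
python3 - <<'E'
from h import *
go([.425,.3585,.045],2.61)
E
```

```text
time: 3.22
tool_pos: [0.4088, 0.3912, 0.2471]
tcp_rot: [1.568, -2.722, 0.0]
wrist_force: [0.7, 0.4, 0.5]
width: 0.996
grip_force: 0.0
t 3.225 pos [0.4088 0.3912 0.2471] tool delta [ 0.0201 -0.0304  0.2021] q6 -1.9
yaw y 2.616 yaw x -2.096
turn about tool z 0.006
delta after turn [ 0.0199 -0.0306  0.2021]
```

```bash
python3 -m jog '[0.02,-0.0305,0,0,0,0,0.05,0,0,0,0.05,0,0,0,0,0]' >/dev/null
python3 - <<'E'
from h import *
im=bot.read_camera("wrist")
i=bot.regions_of("wrist","charger");sp=bot.spot_point("wrist","charger")
print([(r["box"],r["conf"]) for r in i],sp[:1])
if i:
  for b in fitbox("wrist",i[0]["pixels"],(.425,.36))[:2]: print("seg",b)
cv2.imwrite("pics/w2.png",im[:,:,::-1])
go([.425,.3585,.012],2.61)
E
```

```text
[([231.2, 165.1, 269.4, 223.4], 0.61)] [{'pixel': [183.2, 246.1], 'conf': 0.77}]
seg (np.float64(0.05869613097423099), np.float64(0.4323), np.float64(0.3639), np.float64(-0.5473))
seg (np.float64(0.05872764120186802), np.float64(0.4324), np.float64(0.3638), np.float64(2.6136))
t 3.875 pos [0.4265 0.359  0.1494] tool delta [0.0016 0.0012 0.1374] q6 -1.96
yaw y 2.61 yaw x -2.102
turn about tool z -0.0
delta after turn [0.0016 0.0012 0.1374]
```

View pics/w2.png

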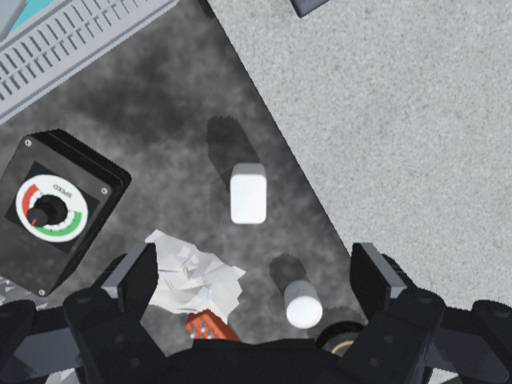

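The charger sits at (249,198), with its edges square to the fingers (inner edges at columns 157 and 352). The paper wad and pot are clear. The fit moved a few mm, so I'll measure again with the arm at rest.

```bash
python3 - <<'E'
from h import *
for k in range(2):
    im=bot.read_camera("wrist");s=bot.read_state();print(s["tool_pos"],s["time"])
    i=bot.regions_of("wrist","charger")
    if i: print("seg",fitbox("wrist",i[0]["pixels"],(.425,.36))[0])
    g=im.min(2)>150; n,l,st,_=cv2.connectedComponentsWithStats(g.astype(np.uint8)); m=l==l[200,249]; print(st[l[200,249]],fitbox("wrist",m,(.425,.36))[0])
    p=np.argwhere(im.min(2)[150:240,215:290]>200);print(p.mean(0)+[150,215], on_z("wrist",p.mean(0)+[150,215],.046))
E
```

```text
[0.4270273  0.35928914 0.15009403] 3.925
seg (np.float64(0.1209098550271871), np.float64(0.4261), np.float64(0.3582), np.float64(-0.5431))
[ 235  163   35   50 1679] (np.float64(0.200339419562774), np.float64(0.4293), np.float64(0.3635), np.float64(2.6006))
[187.33752357 251.83406662] [0.42638086 0.35836016 0.046     ]
[0.42709029 0.35905766 0.15009031] 4.025
seg (np.float64(0.10973032691466411), np.float64(0.4251), np.float64(0.3571), np.float64(-0.5705))
[ 236  162   35   49 1666] (np.float64(0.20950961417246927), np.float64(0.4258), np.float64(0.3597), np.float64(2.5924))
[186.30696203 252.59050633] [0.42502685 0.35732605 0.046     ]
```

```bash
python3 -m jog '[0.0015,0.0005,0.046,0,0,0,0.046,0,0,0,0.046,0,0,0,0,0]' 0.75; python3 -m jog '[0,0,0,0,0,0,0,0,0,0,0,0,0,0,0,0]' 0 40
```

```text
time: 4.58
tool_pos: [0.4218, 0.3545, 0.0065]
tcp_rot: [1.555, -2.721, 0.002]
wrist_force: [0.4, 0.6, -1.0]
width: 0.752
grip_force: 0.0
time: 5.08
tool_pos: [0.4266, 0.3582, 0.0123]
tcp_rot: [-1.556, 2.723, 0.001]
wrist_force: [0.2, 0.0, 7.2]
width: 0.326
grip_force: 40.5
```

```bash
python3 -m jog '[0,0,-0.06,0,0,0,-0.06,0,0,0,-0.06,0,0,0,-0.06,0,0,0,-0.02,0]' ; python3 - <<'E'
from h import *
go([.527,.123,.272],1.85)
E
```

```text
time: 5.7
tool_pos: [0.4263, 0.358, 0.2756]
tcp_rot: [-1.554, 2.719, 0.002]
wrist_force: [0.7, 0.5, -1.7]
width: 0.325
grip_force: 40.0
t 5.7 pos [0.4263 0.358  0.2756] tool delta [ 0.1514 -0.2061  0.0029] q6 -1.96
yaw y 2.609 yaw x -2.103
turn about tool z 0.759
delta after turn [-0.032  -0.2536  0.0048]
```

```bash
python3 -m jog '[0,0,0,0.18,0,0,0,0.18,0,0,0,0.18,0,0,0,0.18,0,0,0,0.039]'>/dev/null; python3 -m jog '[-0.006,-0.056,0,0,-0.006,-0.056,0,0,-0.01,-0.056,0,0,-0.01,-0.056,0,0,0,-0.03,0,0]' >/dev/null;  python3 -m jog '[0,0,0,0,0,0,0,0]' ; cat > look.py <<'E'
from h import *
import sys
im=bot.read_camera("wrist");cv2.imwrite(f"pics/{sys.argv[1]}.png",im[:,:,::-1])
for t,z in(("clamp",0),("clamp_bed",.012),("lever_pivot",.057),("jaw",0),("jaw_front",.035),("knob",.16)):
    for r in bot.spot_point("wrist",t)[:1]: print(t,np.round(r["pixel"],1),round(r["conf"],2),np.round(on_z("wrist",r["pixel"],z),4))
go([.4625,.108,.2],1.85)
E
python3 look.py w3
```

```text
time: 7.2
tool_pos: [0.5244, 0.1215, 0.2684]
tcp_rot: [0.436, -3.109, -0.001]
wrist_force: [0.6, 0.9, -1.2]
width: 0.324
grip_force: 40.3
clamp [156.3 249.9] 0.9 [0.5279 0.1189 0.    ]
clamp_bed [108.1 248. ] 0.8 [0.4708 0.1006 0.012 ]
lever_pivot [214.1 250.2] 0.7 [0.5832 0.1356 0.057 ]
jaw [152.8 252.6] 0.8 [0.5232 0.121  0.    ]
jaw_front [134.5 253.4] 0.83 [0.4969 0.1144 0.035 ]
knob [239.  255.2] 0.37 [0.5666 0.1359 0.16  ]
t 7.55 pos [0.525  0.122  0.2693] tool delta [0.0639 0.0039 0.0693] q6 -1.67
yaw y 1.851 yaw x -2.861
turn about tool z 0.001
delta after turn [0.0639 0.0038 0.0693]
```

View pics/w3.png

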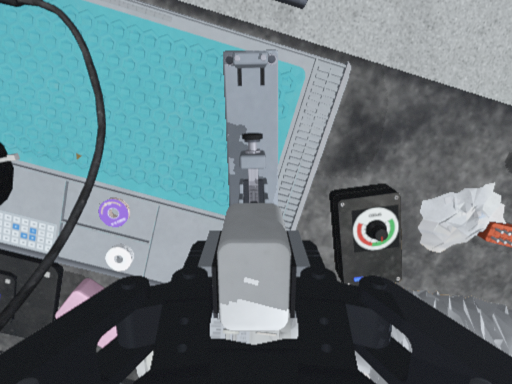

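This view shows the clamp nearly aligned with the image columns: bed edges at about columns 225 and 279, back stop at row 60, pad at (253,137). The held charger hides the lever. Next I'll fit the bed edges to get the clamp's axis.

```bash
python3 - <<'E'
from h import *
im=bot.read_camera("wrist");s=bot.read_state();print(s["tool_pos"])
f=im.astype(int); sat=f.max(2)-f.min(2)
L=[];Rr=[]
i=bot.regions_of("wrist","clamp");print([(r["box"],r["conf"]) for r in i])
m=i[0]["pixels"]
for r in range(66,122,2):
    c=np.where(m[r])[0]; c=c[(c>200)&(c<300)]
    g=np.gradient(cv2.GaussianBlur(im,(3,3),0)[r].astype(float),axis=0); e=np.abs(g).sum(1)
    l=215+e[215:238].argmax(); q=268+e[268:290].argmax()
    L.append((r,l,c.min()));Rr.append((r,q,c.max()))
for N,A in(("L",L),("R",Rr)):
    A=np.array(A)
    for k in(1,2):
        p=np.polyfit(A[:,0],A[:,k],1); res=A[:,k]-np.polyval(p,A[:,0]); ok=abs(res)<2; p=np.polyfit(A[ok,0],A[ok,k],1)
        P=[on_z("wrist",(r,np.polyval(p,r)),.012) for r in(66,122)]; d=P[0]-P[1]
        print(N,k,ok.sum(),np.round(P,4).tolist(),"heading",np.arctan2(d[1],d[0]))
# stop: which rows along the centre
print([ (r,im[r,251].tolist()) for r in range(46,90,2)])
E
```

```text
[0.52506442 0.12184142 0.26935121]
[([224.0, 45.3, 276.6, 205.0], 0.83)]
L 1 10 [[0.4297, 0.0747, 0.012], [0.4964, 0.0719, 0.012]] heading 3.10064458109012
L 2 28 [[0.434, 0.0597, 0.012], [0.4943, 0.0792, 0.012]] heading -2.828385789915407
R 1 28 [[0.4166, 0.1205, 0.012], [0.4772, 0.1391, 0.012]] heading -2.842726678389565
R 2 28 [[0.417, 0.1194, 0.012], [0.4775, 0.138, 0.012]] heading -2.8435748608581064
[(46, [170, 177, 184]), (48, [170, 177, 184]), (50, [119, 127, 137]), (52, [139, 147, 158]), (54, [153, 162, 174]), (56, [154, 164, 175]), (58, [152, 162, 173]), (60, [154, 163, 174]), (62, [137, 147, 158]), (64, [84, 90, 98]), (66, [99, 105, 114]), (68, [151, 161, 173]), (70, [153, 162, 174]), (72, [155, 165, 175]), (74, [154, 165, 174]), (76, [151, 162, 173]), (78, [150, 161, 172]), (80, [153, 162, 173]), (82, [154, 164, 174]), (84, [155, 165, 176]), (86, [153, 163, 174]), (88, [153, 163, 174])]
```

```bash
python3 - <<'E'
from h import *
u=np.array([np.cos(-2.84),np.sin(-2.84)]);v=np.array([-u[1],u[0]])
im=cv2.imread("pics/w3.png")
print([(r,im[r,234].tolist()) for r in range(44,70,1)])
for n,px,z in(("end?",(48.5,234),.012),("end?",(52,234),.012),("stop top front",(62.5,251),.058),("stop bottom",(67,251),.012),("pad",(134.5,253.4),.035)):
    p=on_z("wrist",px,z)[:2];print(n,p,"s",p@u,"w",p@v)
cv2.imwrite("pics/c2.png",cv2.resize(im[35:215,200:310],None,fx=5,fy=3.3,interpolation=2))
E
```

```text
[(44, [184, 177, 170]), (45, [185, 178, 169]), (46, [189, 181, 142]), (47, [192, 183, 107]), (48, [194, 186, 97]), (49, [193, 184, 96]), (50, [151, 143, 87]), (51, [108, 100, 91]), (52, [114, 105, 99]), (53, [117, 108, 101]), (54, [123, 113, 105]), (55, [127, 117, 110]), (56, [136, 126, 121]), (57, [152, 142, 137]), (58, [151, 140, 136]), (59, [142, 132, 128]), (60, [148, 138, 130]), (61, [154, 144, 134]), (62, [150, 139, 130]), (63, [140, 129, 122]), (64, [113, 105, 98]), (65, [114, 106, 99]), (66, [158, 147, 137]), (67, [175, 163, 154]), (68, [176, 165, 155]), (69, [176, 164, 154])]
end? [0.412533   0.06695832] s -0.4138025529679716 w 0.05860322603158924
end? [0.41609649 0.06791213] s -0.41748852798032243 w 0.058750970018459706
stop top front [0.42547795 0.09108518] s -0.43332990750281447 w 0.03941053075882871
stop bottom [0.42621749 0.09089268] s -0.43397888264958245 w 0.03981401280051165
pad [0.49715041 0.11404241] s -0.5085866429735061 w 0.038779166213362595
```

View pics/c2.png

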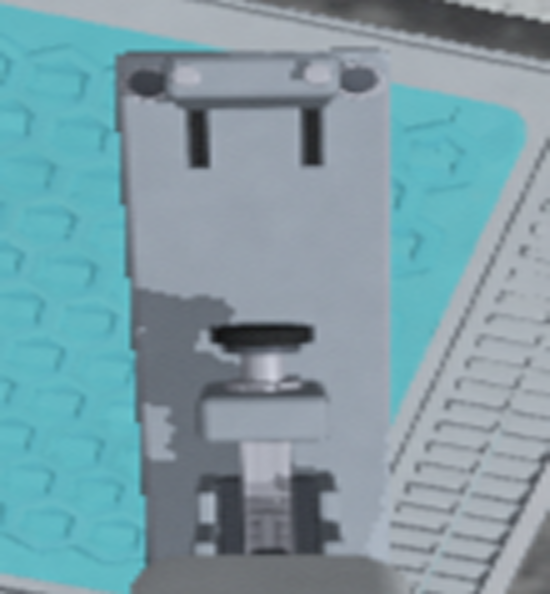

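```bash
python3 -m jog '[0.031,0.005,0,-0.021,0.031,0.005,0,0,0,0,0.05,0,0,0,0.05,0,0,0,0,0]' >/dev/null;python3 -m jog '[0,0,0,0,0,0,0,0]' ; python3 - <<'E'
from h import *
go([.4684,.1038,.0255],1.872)
E
```

```text
time: 8.52
tool_pos: [0.4651, 0.1135, 0.1722]
tcp_rot: [-0.469, 3.101, 0.0]
wrist_force: [0.0, -0.3, -1.6]
width: 0.318
grip_force: 40.1
t 8.525 pos [0.4651 0.1135 0.1722] tool delta [ 0.0005 -0.0102  0.1467] q6 -1.68
yaw y 1.871 yaw x -2.841
turn about tool z -0.001
delta after turn [ 0.0005 -0.0102  0.1467]
```

```bash
python3 -m jog '[0.0005,-0.0102,0,0,0,0,0.045,0,0,0,0.045,0,0,0,0.037,0,0,0,0.01,0]'; python3 -m jog '[0,0,0.005,0,0,0,0.003,0,0,0,0,0,0,0,0,0]'; python3 - <<'E'
from h import *
im=bot.read_camera("scene");cv2.imwrite("pics/s2.png",cv2.resize(im[150:270,190:330,::-1],None,fx=5,fy=5,interpolation=2))
go([.4684,.1038,.0245],1.872)
E
```

```text
time: 9.15
tool_pos: [0.464, 0.1024, 0.0306]
tcp_rot: [0.469, -3.102, 0.0]
wrist_force: [-0.3, 1.2, -1.3]
width: 0.322
grip_force: 40.2
time: 9.65
tool_pos: [0.4663, 0.1033, 0.0252]
tcp_rot: [-0.47, 3.104, -0.0]
wrist_force: [0.3, -0.1, -2.2]
width: 0.326
grip_force: 40.2
t 9.7 pos [0.4661 0.1033 0.0251] tool delta [-0.0023 -0.0002  0.0006] q6 -1.71
yaw y 1.871 yaw x -2.841
turn about tool z -0.001
delta after turn [-0.0023 -0.0002  0.0006]
```

View pics/s2.png

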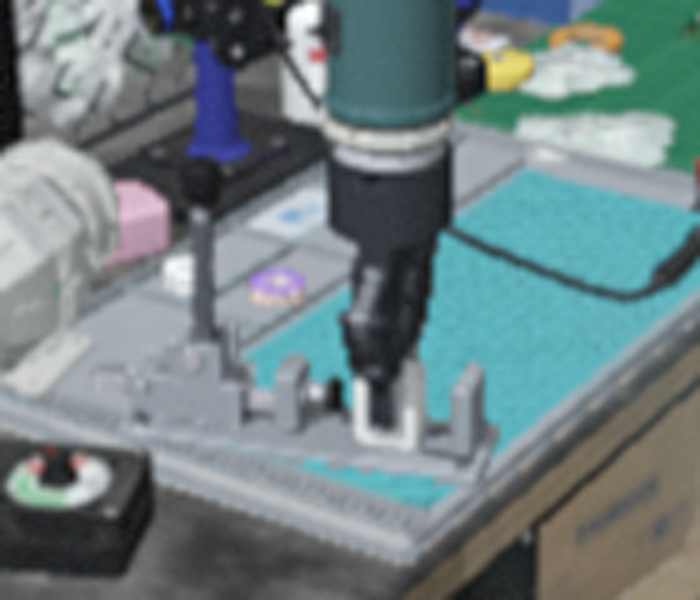

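The scene view shows the charger on the bed between the pad (335,393) and the stop (468,410), gripped square. The lever is near upright with its knob at (203,183). I'll release now.

```bash
python3 -m jog '[0,0,0.001,0,0,0,0,0]'; python3 -m jog '[0,0,0,0,0,0,0,0,0,0,0,0,0,0,-0.03,0,0,0,-0.05,0]' 0.7;  python3 -m jog '[0,0,-0.06,0,0,0,-0.06,0,0,0,-0.06,0,0,0,0,0,0,0,0,0]' 1; python3 look.py w4; python3 - <<'E'
from h import *
for c,z in(("scene",.16),("top",.16)):
    im=bot.read_camera(c)
    for t in("knob","lever_pivot","jaw_front","charger"):
        for r in bot.spot_point(c,t)[:1]:print(c,t,r,ray(c,r["pixel"]))
    if c=="scene":cv2.imwrite("pics/s3.png",im[:,:,::-1])
E
```

```text
time: 9.95
tool_pos: [0.4661, 0.1033, 0.0244]
tcp_rot: [-0.47, 3.105, 0.0]
wrist_force: [-1.9, -1.1, 5.4]
width: 0.321
grip_force: 41.2
time: 10.58
tool_pos: [0.4632, 0.1028, 0.102]
tcp_rot: [0.469, -3.101, 0.0]
wrist_force: [0.6, 0.3, -0.4]
width: 0.699
grip_force: 0.0
time: 11.2
tool_pos: [0.4653, 0.1031, 0.283]
tcp_rot: [-0.47, 3.106, -0.0]
wrist_force: [-0.4, 0.6, 0.0]
width: 0.999
grip_force: 0.0
clamp [198.2 252. ] 0.97 [0.5234 0.1196 0.    ]
clamp_bed [154.2 249.4] 0.58 [0.4644 0.0982 0.012 ]
lever_pivot [256.4 251.3] 0.73 [0.5788 0.136  0.057 ]
jaw [193.8 251.6] 0.68 [0.5179 0.1173 0.    ]
jaw_front [180.6 253.2] 0.89 [0.4915 0.1115 0.035 ]
knob [301.8 254. ] 0.92 [0.5727 0.1374 0.16  ]
t 11.55 pos [0.4649 0.1031 0.282 ] tool delta [0.0006 0.0054 0.082 ] q6 -1.71
yaw y 1.871 yaw x -2.841
turn about tool z 0.021
delta after turn [0.0007 0.0054 0.082 ]
scene knob {'pixel': [186.0, 229.3], 'conf': 0.74} (array([-0.22292528,  1.14620542,  0.71831768]), array([ 0.57163609, -0.72093344, -0.39697751]))
scene lever_pivot {'pixel': [219.4, 231.8], 'conf': 0.75} (array([-0.22292528,  1.14620542,  0.71831768]), array([ 0.55194532, -0.6992961 , -0.4604207 ]))
scene jaw_front {'pixel': [226.1, 258.6], 'conf': 0.5} (array([-0.22292528,  1.14620542,  0.71831768]), array([ 0.50262247, -0.72577106, -0.47408352]))
scene charger {'pixel': [238.4, 266.6], 'conf': 0.7} (array([-0.22292528,  1.14620542,  0.71831768]), array([ 0.48315706, -0.72609807, -0.49769935]))
top lever_pivot {'pixel': [215.9, 392.2], 'conf': 0.67} (array([0.31308212, 0.08770711, 1.20184834]), array([ 0.12094607, -0.32617143, -0.9934132 ]))
top charger {'pixel': [216.6, 255.6], 'conf': 0.55} (array([0.31308212, 0.08770711, 1.20184834]), array([ 0.1270582 ,  0.01787159, -0.99317098]))
```

View pics/w4.png

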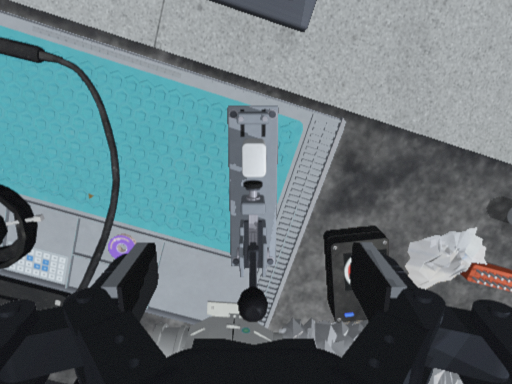

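The charger stands free on the bed at (254,160). The knob shows at (252,303), with the fingers well apart. I'll solve for the lever lean from the wrist and scene views together.

```bash
python3 - <<'E'
from h import *
from scipy.optimize import least_squares
u=np.array([np.cos(-2.84),np.sin(-2.84),0]);v=np.array([-u[1],u[0],0]);z=np.array([0,0,1])
obs=[("wrist",(253.0,302.5)),("wrist",(254,301.8)),("scene",(229.3,186)),("scene",(226.5,187.8)),("top",(241.4,170.4))]
piv=[("wrist",(251.3,256.4)),("scene",(231.8,219.4)),("top",(244.5,175.3))]
def P(x): 
    p=x[1]*u+x[2]*v+.057*z; return p,p+.108*(np.sin(x[0])*u+np.cos(x[0])*z)
def f(x):
    p,k=P(x);r=[]
    for c,q in obs:r+=list(proj(c,k)-q)
    for c,q in piv:r+=list(proj(c,p)-q)
    return np.array(r+[(x[1]+.594)/.002,(x[2]-.040)/.001])
r=least_squares(f,[0,-.594,.04],loss="soft_l1");print(r.x,np.round(r.fun,1));p,k=P(r.x);print("pivot",p,"knob",k)
go(k+[0,0,-.019],1.872)
E
```

```text
[ 0.07949252 -0.595803    0.03972253] [ 0.3 -0.1 -0.7  0.6  1.4 -0.4  4.2 -2.2  2.1 -0.4  2.1 -0.7 -2.3 -1.2
 -0.1  0.9 -0.9 -0.3]
pivot [0.58071044 0.13904849 0.057     ] knob [0.57252137 0.13650102 0.16465895]
t 12.05 pos [0.4655 0.1032 0.2834] tool delta [-0.112   0.0002  0.1377] q6 -1.71
yaw y 1.871 yaw x -2.841
turn about tool z -0.001
delta after turn [-1.120e-01  1.000e-04  1.377e-01]
```

```bash
python3 -m jog '[-0.056,0,0,0,-0.056,0,0,0,0,0,0,0,0,0,0.05,0,0,0,0.05,0]' 1; python3 -m jog '[0,0,0.022,0,0,0,0.022,0,0,0,0,0,0,0,0,0]';python3 - <<'E'
from h import *
go([.5725,.1365,.140],1.872)
im=bot.read_camera("scene");cv2.imwrite("pics/s4.png",cv2.resize(im[140:250,190:310,::-1],None,fx=5,fy=5,interpolation=2))
E
```

```text
time: 12.68
tool_pos: [0.5726, 0.1363, 0.1832]
tcp_rot: [-0.47, 3.104, 0.0]
wrist_force: [-0.1, 0.4, -0.5]
width: 0.998
grip_force: 0.0
time: 13.18
tool_pos: [0.5727, 0.1363, 0.1405]
tcp_rot: [-0.469, 3.105, 0.0]
wrist_force: [0.8, 0.7, 1.4]
width: 1.002
grip_force: 0.0
t 13.175 pos [0.5727 0.1363 0.1405] tool delta [0.0002 0.0003 0.0005] q6 -1.68
yaw y 1.871 yaw x -2.841
turn about tool z -0.001
delta after turn [0.0002 0.0003 0.0005]
```

View pics/s4.png

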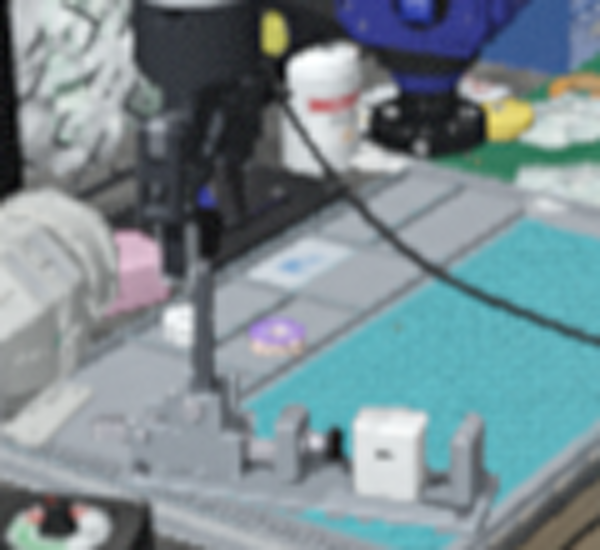

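The charger stands upright on its own between the pad (335,443) and the stop (468,455), and the fingers straddle the knob at (205,225). I'll close on the knob, then swing to the forward stop.

```bash
python3 -m jog '[0,0,0,0,0,0,0,0,0,0,0,0,0,0,0,0]' 0 60; python3 -m jog '[0.006,0,0.001,0,0.006,0,0.001,0,0.004,0,0.001,0,0,0,0,0]'; python3 -c "
from h import *;go([.5725,.1365,.140])"
```

```text
time: 13.72
tool_pos: [0.5733, 0.1353, 0.14]
tcp_rot: [-0.47, 3.105, -0.003]
wrist_force: [0.8, -3.9, 3.1]
width: 0.305
grip_force: 58.6
time: 14.22
tool_pos: [0.56, 0.1312, 0.1387]
tcp_rot: [-0.469, 3.1, -0.002]
wrist_force: [2.7, -4.6, 6.5]
width: 0.304
grip_force: 59.2
t 14.225 pos [0.56   0.1312 0.1387] tool delta [-0.0136  0.0014 -0.0012] q6 -1.68
yaw y 1.871 yaw x -2.841
```

```bash
python3 -m jog '[0.003,0,0,0,0,0,0,0,0,0,0,0]'; python3 -m jog '[0.003,0,0,0,0,0,0,0,0,0,0,0]'
```

```text
time: 14.6
tool_pos: [0.5569, 0.1302, 0.1382]
tcp_rot: [-0.469, 3.1, -0.002]
wrist_force: [3.7, -3.3, 4.5]
width: 0.304
grip_force: 59.1
time: 14.98
tool_pos: [0.554, 0.1294, 0.1376]
tcp_rot: [-0.469, 3.1, -0.002]
wrist_force: [5.0, -4.8, 2.4]
width: 0.304
grip_force: 59.1
```

```bash
python3 -m jog '[0.002,0,0.0005,0,0,0,0,0,0,0,0,0]'; python3 -m jog '[0.002,0,0.0005,0,0,0,0,0,0,0,0,0]'; python3 - <<'E'
from h import *
im=bot.read_camera("scene");cv2.imwrite("pics/s5.png",cv2.resize(im[140:250,190:310,::-1],None,fx=5,fy=5,interpolation=2))
E
```

```text
time: 15.35
tool_pos: [0.5524, 0.1288, 0.1372]
tcp_rot: [-0.469, 3.1, -0.002]
wrist_force: [5.3, -4.0, 1.5]
width: 0.306
grip_force: 59.1
time: 15.72
tool_pos: [0.5515, 0.1286, 0.137]
tcp_rot: [-0.468, 3.098, -0.001]
wrist_force: [7.5, -2.5, -0.1]
width: 0.304
grip_force: 59.0
```

View pics/s5.png

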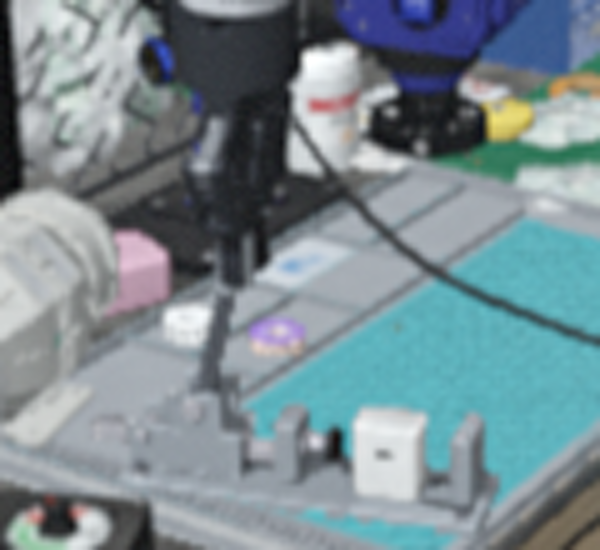

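The lever now leans fully forward (knob hidden at about (240,265)). The arm lags the command and the force is rising, so this is the forward stop. First full pull.

```bash
python3 -m jog '[-0.013,0,-0.0023,0,-0.013,0,-0.0008,0,-0.013,0,0.0008,0,-0.011,0,0.0022,0,0,0,0,0]'; python3 -m jog '[0,0,0,0,0,0,0,0]'
```

```text
time: 16.4
tool_pos: [0.5981, 0.143, 0.1375]
tcp_rot: [-0.469, 3.101, -0.002]
wrist_force: [3.1, -5.0, 6.8]
width: 0.303
grip_force: 59.8
time: 16.65
tool_pos: [0.5977, 0.1429, 0.1376]
tcp_rot: [-0.469, 3.101, -0.002]
wrist_force: [2.5, -3.3, 5.9]
width: 0.304
grip_force: 59.7
```

```bash
cat > st.py <<'E'
from h import *
s=bot.read_state();u=np.array([np.cos(-2.84),np.sin(-2.84)])
F=np.mean([bot.read_state()["wrist_force"][:2]@u for _ in range(5)])
a=(s["tool_pos"][:2]@u+.5649+.0257)/.108
print("lever",round(.24-np.arcsin(a),3),"Fu",round(F,2),"F",np.round(s["wrist_force"],1),"z",round(s["tool_pos"][2],4),"t",round(s["time"],2))
E
python3 -m jog '[-0.002,0,0,0,0,0,0,0,0,0,0,0]' >/dev/null; python3 st.py; python3 -m jog '[0.013,0,-0.0027,0,0.013,0,-0.0008,0,0.013,0,0.0008,0,0.013,0,0.0023,0,0,0,0,0]'>/dev/null;python3 st.py
python3 - <<'E'
from h import *
bot.read_camera("scene")
for t in("jaw_front","charger"):
    for r in bot.spot_point("scene",t)[:1]:print(t,r)
E
```

```text
lever 0.461 Fu 0.26 F [ 1.2 -4.8  7.8] z 0.1374 t 17.02
lever -0.004 Fu -8.09 F [ 9.4 -3.  -2.6] z 0.1369 t 17.65
jaw_front {'pixel': [224.7, 262.7], 'conf': 0.67}
charger {'pixel': [238.8, 267.6], 'conf': 0.68}
```

```bash
python3 -m jog '[-0.013,0,-0.002,0,-0.013,0,-0.001,0,-0.013,0,0.001,0,-0.013,0,0.002,0,0,0,0,0]'>/dev/null; python3 -m jog '[0,0,0,0,0,0,0,0]' >/dev/null; python3 st.py; python3 -m jog '[0.013,0,-0.002,0,0.013,0,-0.001,0,0.013,0,0.001,0,0.012,0,0.002,0,0,0,0,0]'>/dev/null;python3 st.py
python3 -m jog '[-0.013,0,-0.002,0,-0.013,0,-0.001,0,-0.013,0,0.001,0,-0.012,0,0.002,0,0,0,0,0]'>/dev/null; python3 -m jog '[0,0,0,0,0,0,0,0]' >/dev/null; python3 st.py; python3 -m jog '[0.013,0,-0.002,0,0.013,0,-0.001,0,0.013,0,0.001,0,0.012,0,0.002,0,0,0,0,0]'>/dev/null;python3 st.py
python3 - <<'E'
from h import *
bot.read_camera("scene")
for t in("jaw_front","charger"):
    for r in bot.spot_point("scene",t)[:1]:print(t,r)
E
```

```text
lever 0.464 Fu -1.97 F [ 3.2 -3.7  5.4] z 0.1372 t 18.68
lever -0.003 Fu -6.3 F [ 7.6 -3.3 -0.7] z 0.1369 t 19.3
lever 0.462 Fu -1.17 F [ 2.6 -4.4  4.3] z 0.1371 t 20.18
lever -0.004 Fu -5.18 F [ 6.6 -3.7 -2.1] z 0.1368 t 20.8
jaw_front {'pixel': [225.9, 264.4], 'conf': 0.66}
charger {'pixel': [237.5, 271.2], 'conf': 0.83}
```

```bash
sed -i 's/^F=.*/L=[]\nfor _ in range(4):\n    bot.read_camera("scene");L.append(bot.read_state()["wrist_force"][:2]@u)\nF=np.mean(L)/' st.py
python3 -m jog '[-0.013,0,-0.002,0,-0.013,0,-0.001,0,-0.013,0,0.001,0,-0.012,0,0.002,0,0,0,0,0]'>/dev/null; python3 -m jog '[0,0,0,0,0,0,0,0]' >/dev/null; python3 st.py; python3 -m jog '[0.013,0,-0.002,0,0.013,0,-0.001,0,0.013,0,0.001,0,0.012,0,0.002,0,0,0,0,0]'>/dev/null
python3 -m jog '[-0.013,0,-0.002,0,-0.013,0,-0.001,0,-0.013,0,0.001,0,-0.012,0,0.002,0,0,0,0,0]'>/dev/null; python3 -m jog '[0,0,0,0,0,0,0,0]' >/dev/null; python3 st.py; python3 -m jog '[0.013,0,-0.002,0,0.013,0,-0.001,0,0.013,0,0.001,0,0.012,0,0.002,0,0,0,0,0]'>/dev/null;python3 st.py
python3 - <<'E'
from h import *
im=bot.read_camera("scene");cv2.imwrite("pics/s6.png",cv2.resize(im[140:250,190:310,::-1],None,fx=5,fy=5,interpolation=2))
for t in("jaw_front","charger"):
    for r in bot.spot_point("scene",t)[:1]:print(t,r)
E
```

```text
lever 0.461 Fu -1.58 F [ 2.9 -5.2  5.3] z 0.1371 t 21.82
lever 0.461 Fu -0.98 F [ 2.7 -4.1  4.6] z 0.1371 t 23.52
lever -0.005 Fu -5.41 F [ 6.9 -4.  -1.1] z 0.1367 t 24.35
jaw_front {'pixel': [228.0, 269.0], 'conf': 0.63}
charger {'pixel': [237.6, 272.8], 'conf': 0.53}
```

View pics/s6.png

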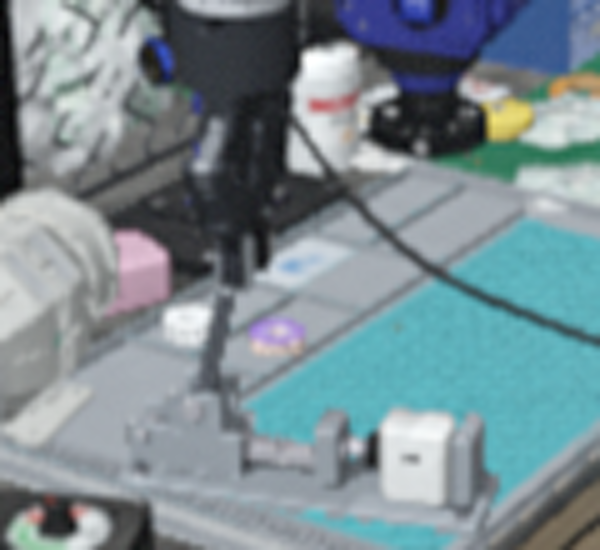

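The pad now bears on the charger, which has slid upright to about the stop (468,460). My picture views are used up (11 against the limit of 10, so one over). From here I'll judge by force alone, one stroke at a time; idle pulls read about -1.2 N.

```bash
python3 -m jog '[-0.013,0,-0.002,0,-0.013,0,-0.001,0,-0.013,0,0.001,0,-0.012,0,0.002,0,0,0,0,0]'>/dev/null; python3 -m jog '[0,0,0,0,0,0,0,0]' >/dev/null; python3 st.py
```

```text
lever 0.459 Fu -0.61 F [ 3.  -4.7  6.1] z 0.1371 t 25.57
```

```bash
python3 -m jog '[0.013,0,-0.002,0,0.013,0,-0.001,0,0.013,0,0.001,0,0.012,0,0.002,0,0,0,0,0]'>/dev/null; python3 st.py
python3 -m jog '[-0.013,0,-0.002,0,-0.013,0,-0.001,0,-0.013,0,0.001,0,-0.012,0,0.002,0,0,0,0,0]'>/dev/null; python3 -m jog '[0,0,0,0,0,0,0,0]' >/dev/null; python3 st.py
```

```text
lever -0.005 Fu -5.11 F [ 7.6 -3.1 -1.2] z 0.1366 t 26.4
lever 0.447 Fu 3.23 F [-1.5 -5.8  9. ] z 0.1371 t 27.48
```

```bash
python3 -m jog '[-0.0015,0,0.0002,0,0,0,0,0,0,0,0,0]'>/dev/null; python3 st.py;  python3 -m jog '[0.013,0,-0.002,0,0.013,0,-0.001,0,0.013,0,0.001,0,0.0135,0,0.0018,0,0,0,0,0]'>/dev/null; python3 st.py
python3 -m jog '[-0.013,0,-0.002,0,-0.013,0,-0.001,0,-0.013,0,0.001,0,-0.014,0,0.002,0,0,0,0,0]'>/dev/null; python3 -m jog '[0,0,0,0,0,0,0,0]' >/dev/null; python3 st.py
```

```text
lever 0.455 Fu 4.88 F [-2.9 -6.2  9.4] z 0.137 t 28.05
lever -0.005 Fu -6.12 F [ 8.  -3.8 -3. ] z 0.1365 t 28.88
lever 0.453 Fu 7.34 F [-5.3 -6.9 11.5] z 0.137 t 29.95
```

The excess is about 8.5 N, so roughly 40 N of clamping: clearly stiff. I'll stop pumping, return the lever and let go.

```bash
python3 -m jog '[0.013,0,-0.002,0,0.013,0,-0.001,0,0.013,0,0.001,0,0.0115,0,0.002,0,0,0,0,0]'>/dev/null; python3 st.py; python3 -m jog '[0,0,0,0,0,0,0,0,0,0,0,0,0,0,0,0]' 1; python3 -m jog '[0,0,-0.02,0,0,0,-0.04,0,0,0,-0.05,0,0,0,-0.05,0,0,0,0,0]'; python3 -m jog '[0,0,0,0,0,0,0,0]'>/dev/null; python3 - <<'E'
from h import *
im=bot.read_camera("wrist");u=np.array([np.cos(-2.84),np.sin(-2.84),0])
for t,z in(("charger",.012),("jaw_front",.035),("knob",.162)):
    for r in bot.spot_point("wrist",t)[:1]:
        p=on_z("wrist",r["pixel"],z);print(t,r,p,"clamp x",p@u+.544)
i=bot.regions_of("wrist","charger")
if i: print(i[0]["conf"],fitbox("wrist",i[0]["pixels"],(.443,.096),.012)[:2])
bot.read_camera("scene")
for t in("charger","paste_jar","hex_block","thermal_pot"):
    for r in bot.spot_point("scene",t)[:1]: print(t,np.round(r["pixel"],1),on_z("scene",r["pixel"],.012 if t=="charger" else 0))
E
```

```text
lever -0.001 Fu -0.11 F [ 2.2 -5.8  2.9] z 0.1363 t 30.77
time: 31.48
tool_pos: [0.5507, 0.1299, 0.1356]
tcp_rot: [0.47, -3.106, -0.0]
wrist_force: [0.3, -0.5, 0.1]
width: 1.002
grip_force: 0.0
time: 32.1
tool_pos: [0.5542, 0.1304, 0.3038]
tcp_rot: [-0.468, 3.094, 0.001]
wrist_force: [-0.6, -0.2, -0.0]
width: 1.002
grip_force: 0.0
charger {'pixel': [65.3, 254.4], 'conf': 0.79} [0.44598674 0.09920881 0.012     ] clamp x 0.0886739260401661
jaw_front {'pixel': [75.5, 253.6], 'conf': 0.59} [0.45906507 0.10218487 0.035     ] clamp x 0.07530187847517567
knob {'pixel': [181.8, 252.0], 'conf': 0.96} [0.55050438 0.12886772 0.162     ] clamp x -0.01993619907914923
0.95 [(np.float64(0.1020357424902747), np.float64(0.4452), np.float64(0.0977), np.float64(-1.2764)), (np.float64(0.10206200643463004), np.float64(0.4451), np.float64(0.0977), np.float64(1.8603))]
charger [237.9 274.6] [0.44438304 0.10053266 0.012     ]
paste_jar [192.9 333.3] [ 0.45244236 -0.30811142  0.        ]
hex_block [297.7 164.9] [0.52471125 0.47910341 0.        ]
```

```bash
python3 -c "
from workcell import bot
print(bot.finish_job())"
```

```text
the job is handed in; nothing more can be done
None
```

The charger is clamped upright against the back stop at roughly 40 N, estimated from the last stroke's pull force. The knob is released and the job was handed in at about 32 s. The jar and hex block showed no movement; the pot was not re-detected in that check, and I viewed 11 pictures against the limit of 10.

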